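# Close a parts tub: seat the lid, snap the retaining cap and keep it pressed

### The job

Close the parts tub: press its loose blue lid down until it sits level and fully home on the rim, then take the red snap cap from the kit tray, set it upright on the steel stud that stands through the lid, and press it down until it clicks and its foot meets the lid. Keep pressing after the click and finish like that, still pushing the cap firmly down on the lid, without letting go. Do not knock over or shift the other parts and things on the bench.

Things in the scene. Friction and masses are not known exactly. Their poses are not given: they have to be found in the camera images.
- tub: Round grey parts tub, 140 mm across, on a 180 x 180 x 6 mm steel plate bolted to the bench: it cannot move. Origin on the bench under its centre, z up; rim 70 mm above the origin. A steel stud stands upright on its axis and through the hole of the lid.
- tub_rim (a point): Centre of the tub's rim plane, on its axis, 70 mm above the bench. Four sprung steel balls stick out 4 mm from the outside of the rim, 8 mm below its top: the unseated lid rests on them and must be pushed past them.
- stud_tip (a point): Top of the steel stud, on the tub's axis, 101 mm above the bench. The stud is 14 mm in diameter; its last 7 mm are a cone narrowing to 6 mm. Four sprung balls, which hold the cap, stick out 3.5 mm from it, their centres 82 mm above the bench.
- lid: Blue round lid, 153 mm across, 0.12 to 0.21 kg: disc 4 mm thick, a skirt hanging 17.5 mm below the disc's underside, a 26 mm hole in the middle for the stud, a white ring round the hole. Origin at the centre of the disc's underside, z up. At the start it lies loose on the rim's balls, origin about 84 mm above the bench; fully home its origin is 70 mm above the bench.
- lid_top (a point): Centre of the lid's top face, where it is pressed: 88 mm above the bench at the start, 74 mm when home. Pressed evenly on both sides of the stud (fingers astride it) the lid passes the balls at about 5 to 12 N in all; pressed near one edge it tilts and goes down one side at a time.
- cap: Red snap cap standing upright in the tray, about 0.05 kg, 56 mm tall: round skirt 40 mm across and 34 mm high, a flat shoulder on top, and on it a round ribbed knob 24 mm across, 22 mm high. Origin at the centre of its underside, z up. Hollow from below: a mouth 16 mm across in a lip 3 mm thick, then a bore 22 mm across, 30 mm deep from the underside. Seated, its origin is 74 mm above the bench.
- cap_shoulder (a point): On the cap's axis at shoulder height, 34 mm above its underside; fingers gripping the knob with tips on the shoulder can push it. On the stud the cap first stops on the balls, underside 12 mm above the seated lid; 8 to 15 N pushes it on, the force drops (click) between 10 and 5 mm above the lid, then it meets the lid. At the end push on with 10 N or so; under 4 N does not count.
- tray: Low fixed kit tray, 120 x 240 mm with its long side along its y axis, plywood floor 4 mm above the bench, aluminium rim 8 mm high; origin on the bench under its centre. Three parts stand on its floor about 80 mm apart along its y axis, up to 20 mm out of line, in any order: the cap, the bushing and the star knob.
- bushing: Brass ring, 30 mm across, 30 mm tall, in the tray; to be left alone. Origin at the centre of its underside.
- starknob: Black six-lobed knob, 35 mm across, 28 mm tall, in the tray; to be left alone. Origin at the centre of its underside.
- die_dish: Dark steel dish-shaped die, 84 mm across, 30 mm tall, standing on the bench behind; to be left alone. Origin at the centre of its underside.
- screwdriver: Orange-handled screwdriver lying on the bench nearest the robot; to be left alone. Origin under its middle, x towards the tip.
- oil_can: Green can with a pale wrapper, 60 mm across, 150 mm tall, standing on the left; to be left alone. Origin at the centre of its underside.
- carton: Cardboard box, 120 x 80 x 60 mm, on the right; to be left alone. Origin at the centre of its underside.
Things that resemble listed ones, but are neither listed nor needed, are in the scene too. Several things have the shape of the cap; the one meant has the colours described above.

How it is judged (in metres and radians):
On the way, in this order (a step that is already met when the one before it is completed fails the run):
1. the lid is fully home: level, its disc on the rim (z of lid in the frame of tub below 0.072 m and angle between lid's own z axis and vertical below 0.03 rad and horizontal distance between lid and tub below 0.005 m), for 0.2 s.
2. the cap has clicked onto the stud and stands on the seated lid (all of step 1 and z of cap in the frame of tub between 0.07 and 0.077 m and horizontal distance between cap and tub below 0.004 m and angle between cap's own z axis and vertical below 0.12 rad), for 0.2 s.
At the end, for the whole second after the job is handed in: Lid home (within 2 mm of the rim, tilt under 0.03 rad, centred within 5 mm); cap snapped on (underside within 3 mm of the seated lid, within 4 mm of the stud axis, tilt under 0.12 rad); through the last second the robot still touches the cap and it presses on the lid with over 4 N (all of step 2 and contact force between cap and lid above 4 N and contact force between any of the fingers, the arm and cap above 1 N); the arm keeps its last pose, push and grip.
It fails at once if another thing on the bench or in the tray is shifted by more than 25 mm (distance of any of bushing, starknob, die_dish, screwdriver, oil_can, carton from where it was at the start of the episode above 0.025 m).
It fails at once if the bushing, star knob, die, can or carton is tipped by more than 0.5 rad (angle between any of bushing, starknob, die_dish, oil_can, carton's own z axis and vertical above 0.5 rad).
It also fails if it takes over 64 s, if anything falls off the work surface, if the arm or the gripper's body presses on something with over 40 N, if the wrist force passes 120 N, or if a joint passes its speed limit or range.

### The arm

A 6-joint arm with a two-finger parallel gripper is mounted at the origin on the work surface. World frame = base frame: x ahead of the robot, y to its left, z up, the work surface at z = 0. Lengths are in m, angles in degrees, forces in N, time in s.
With the tool pointing down it reaches from about 0.3 to 0.75 m from the base axis. Payload 8.5 kg.
Tool frame: the origin (TCP) lies on the centre line of the jaws, within the pads' length; the fingertips stand 14 mm ahead of it and the grasp point (between the pads) lies 5 mm behind it; z points along the fingers, x is the direction in which the jaws open and shut, and the axes are right-handed (so a half turn about z gives the same grasp; the last joint's range is limited). The gripper opens to 85 mm and grips with 20 to 120 N. Pads are 22 mm wide; open, the fingers measure 114 mm over their backs; the gripper's body (76 mm by 85 mm) begins 54 mm behind the grasp point. The pads swing forward as they close: fully open they stand 13 mm farther back than shut.
Start: joints at [-81.606, 21.807, 74.336, -0, 83.858, -12.336], TCP at [0.195, -0.514, 0.245] pointing down, gripper open.
Joint ranges: [-178.18, 178.18], [-50.72, 133.34], [12.68, 142.11], [-81.47, 261.47], [9.98, 163.14], [-165.26, 165.26]. Speed limits (degrees/s): [136.94, 136.94, 180, 180, 180, 180].

### API

Orientations are given as a 3x3 rotation matrix whose columns are the frame's x, y, z axes.
In Python, from rig import * gives the robot as it stands.
- The arm moves only by the shell command python3 -m crank 'ROWS' [FORCE]. ROWS is JSON, one flat list of numbers, 7 for each row, row after row: the turn, a rotation vector about the world's x, y, z in rad, then the shift along the world's x, y, z in m, then the opening in per cent of the stroke, from 0 (shut) to 100 (fully open). A call has 1 to 20 rows; each row shifts and turns the commanded pose from where the row before left it; what a row does not reach is not made up. A row lasts 1/10 s, in which the tool goes at most 50 mm and 8.59 degrees, less where a joint would pass 70% of its speed; a pose out of reach is approached as far as the arm can. A call is refused whole if a number of a shift passes 0.05 or a number of a turn 0.15, either way. A call with a gripper value outside its range is refused whole. The fingers move at their own pace and stop on an object; FORCE is the grip in N (left out, the last holds). Time passes only in rows, so rows that do not move let the fingers close. It gives the time, the measured TCP pose, the force and the opening at its end, in the units of the state.
- observe(): the state, without advancing time (a new reading comes with each control period).
- get_image(name): name is "side" or "top" or "wrist"; returns a dict with "frame" (420x560x3 uint8, red, green, blue), "fov_y" (degrees; the focal length in pixels is half the picture's height over the tangent of half this angle, whatever the lens; pixels are square), "cx", "cy" (the principal point, pixels), "world_to_cam" (4x4, takes a point from world to camera coordinates). Camera axes: x right, y up, looking along -z (the intrinsics and any distortion apply to the point x, -y, -z); pixel columns grow to the right and rows downward; lengths in m; the calibration is good to about 2 mm. A picture is of the moment at which its call begins. There is no depth.
- close_job(): hands the job in, once; it reports no verdict.
The state is a dict: "time_s": time; "q": joint angles; "qvel": joint speeds; "joint_efforts": joint torques, N m; "position": TCP position; "tool_rot": TCP orientation; "ft_force": force on the tool from outside, world axes, zero at the start; "wrist_torque": the same for the moment, N m; "grip_width": finger opening in m.
Only numpy, scipy, OpenCV 4.12 (cv2) and the standard library are available. Lean on these libraries where they do the work, as an engineer would, in place of code of your own. Each camera call takes 0.05 s, during which the arm holds its last target. There are 200 camera calls.

## Working session

There is one attempt and no reset: what is moved stays moved. The work goes in short steps, Python scripts to look and compute and a shell command to move; the robot and the scene stay as the last step left them, time stands still between calls to the robot, and variables do not carry over. Pictures are saved under pics/ and viewed, about 8 in all and at most 12, crops included, and the job is handed in when it is done.

```bash
mkdir -p pics; ls; python3 - <<'E'
from rig import *
import cv2
for n in ["side","top"]:
    d=get_image(n); cv2.imwrite(f"pics/{n}0.png",d["frame"][:,:,::-1]); print(n,{k:v for k,v in d.items() if k!="frame"})
o=observe();print(o)
E
```

```text
pics
side {'fov_y': 52.118791263640375, 'cx': 280.7139840347833, 'cy': 203.73329651448904, 'world_to_cam': array([[-0.89332926, -0.44916693,  0.01455653,  0.49774676],
       [ 0.32301866, -0.61924469,  0.71567797, -0.24337167],
       [-0.31244483,  0.64403811,  0.6982787 , -1.02789435],
       [ 0.        ,  0.        ,  0.        ,  1.        ]])}
top {'fov_y': 54.15989563560258, 'cx': 266.3980889543449, 'cy': 207.40642472222322, 'world_to_cam': array([[ 0.01657711, -0.99971564, -0.01714167,  0.00926368],
       [ 0.99560818,  0.0149243 ,  0.09242085, -0.55360783],
       [-0.09213874, -0.01859846,  0.99557247, -1.16557455],
       [ 0.        ,  0.        ,  0.        ,  1.        ]])}
{'time_s': 0.1, 'q': array([-8.16067021e+01,  2.18382532e+01,  7.43801478e+01,  1.19211701e-04,
        8.38582113e+01, -1.23359632e+01]), 'qvel': array([-0.00662703, -0.05852392, -0.16016131,  0.04647009,  0.0179187 ,
        0.0574892 ]), 'joint_efforts': array([ 3.97397293e-03, -4.49214363e+01, -2.31656849e+01, -1.59779593e-04,
        3.62483523e-03, -3.65595682e-06]), 'position': array([ 0.19463347, -0.5141448 ,  0.24476453]), 'tool_rot': array([[ 3.53952196e-01, -9.35263495e-01, -1.93131719e-04],
       [-9.35262604e-01, -3.53952131e-01,  1.32311722e-03],
       [-1.30582262e-03, -2.87691369e-04, -9.99999106e-01]]), 'ft_force': array([-0.9218015 , -0.49824698,  1.03094676]), 'wrist_torque': array([ 0.02465554, -0.07429852,  0.00821799]), 'grip_width': 0.08553474990977299}
```

View pics/top0.png

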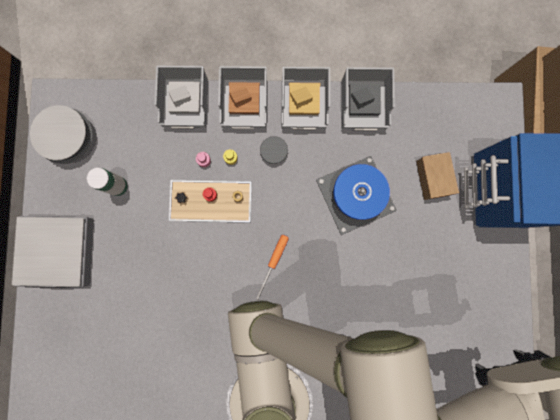

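View pics/side0.png

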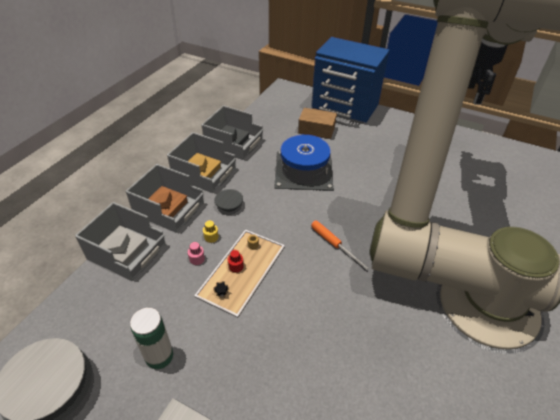

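The top view shows the lid at (362,191) and the red cap at (209,194), between the star knob (181,198) and the bushing (238,197). The side view shows the lid at (305,152) and the cap at (235,261). Next I'll measure both.

```bash
cat > h.py <<'E'
from rig import *
import cv2, numpy as np
def ray(d,u,v):
    f=d["frame"].shape[0]/2/np.tan(np.radians(d["fov_y"])/2)
    M=d["world_to_cam"];R=M[:3,:3];c=-R.T@M[:3,3]
    r=R.T@np.array([(u-d["cx"])/f,-(v-d["cy"])/f,-1.]);return c,r/np.linalg.norm(r)
def onz(d,u,v,z):
    c,r=ray(d,u,v);return c+r*(z-c[2])/r[2]
def proj(d,p):
    f=d["frame"].shape[0]/2/np.tan(np.radians(d["fov_y"])/2)
    q=d["world_to_cam"]@np.r_[p,1];return d["cx"]+f*q[0]/-q[2],d["cy"]-f*q[1]/-q[2]
def two(d1,p1,d2,p2):
    A=[];b=[]
    for d,p in((d1,p1),(d2,p2)):
        c,r=ray(d,*p);P=np.eye(3)-np.outer(r,r);A.append(P);b.append(P@c)
    return np.linalg.lstsq(np.vstack(A),np.hstack(b),rcond=None)[0]
def mask(d,col):
    h=cv2.cvtColor(d["frame"],cv2.COLOR_RGB2HSV)
    if col=="blue": return cv2.inRange(h,(105,120,60),(128,255,255))
    return cv2.inRange(h,(0,180,60),(4,255,255))|cv2.inRange(h,(174,180,60),(180,255,255))
def blobs(m,a=30):
    out=[]
    for c in cv2.findContours(m,cv2.RETR_EXTERNAL,cv2.CHAIN_APPROX_NONE)[0]:
        if cv2.contourArea(c)>a: out.append((cv2.contourArea(c),cv2.minEnclosingCircle(c),c))
    return sorted(out,key=lambda t:-t[0])
E
python3 - <<'E'
from h import *
for n in("top","side"):
    d=get_image(n)
    for col in("blue","red"):
        for a,((u,v),r),c in blobs(mask(d,col)):
            e=cv2.fitEllipse(c)
            print(n,col,a,np.round((u,v,r),1),np.round(e[0],1),np.round(e[1],1),[np.round(onz(d,*e[0],z),4)[:2] for z in(.03,.06,.086)])
E
```

```text
top blue 5379.0 [518.5 179.5  60.9] [523.2 181.1] [ 86.1 100.1] [array([ 0.64  , -0.7195]), array([ 0.6351, -0.7013]), array([ 0.6307, -0.6856])]
top blue 2349.0 [361.1 191.9  28.1] [361.  191.7] [54.4 55.1] [array([ 0.6025, -0.2545]), array([ 0.5985, -0.2481]), array([ 0.595 , -0.2426])]
side blue 4022.5 [375.5  40.   62.8] [388.2  49.1] [ 61.1 121.8] [array([ 0.6034, -1.1812]), array([ 0.5893, -1.114 ]), array([ 0.5771, -1.0557])]
side blue 1344.0 [305.  151.5  24.4] [305. 152.] [34.7 49.4] [array([ 0.6227, -0.3054]), array([ 0.6079, -0.2689]), array([ 0.5951, -0.2373])]
side red 209.5 [235.5 261.   10.3] [235.5 261.5] [13.2 20.6] [array([0.5919, 0.1838]), array([0.5782, 0.2031]), array([0.5664, 0.2199])]
```

```bash
python3 -m crank '[0,0,0.15,0.035,0.024,0.007,70, 0,0,0.15,0.035,0.024,0.007,70, 0,0,0.15,0.035,0.024,0.007,70, 0,0,0.15,0.035,0.024,0.007,70, 0,0,0.15,0.035,0.024,0.007,70, 0,0,0.15,0.035,0.024,0.007,70, 0,0,0.15,0.035,0.024,0.007,70, 0,0,0.15,0.035,0.024,0.007,70, 0,0,0.009,0.03,0.02,0,70, 0,0,0,0.03,0.02,0,70, 0,0,0,0.03,0.02,0,70, 0,0,0,0.03,0.02,0,70, 0,0,0,0,0,0,55, 0,0,0,0,0,0,55]'
python3 - <<'E'
from h import *
o=observe();print(o["tool_rot"],o["ft_force"],o["grip_width"])
d=get_image("wrist");cv2.imwrite("pics/w1.png",d["frame"][:,:,::-1])
M=d["world_to_cam"];print(-M[:3,:3].T@M[:3,3],M[:3,:3])
for a,((u,v),r),c in blobs(mask(d,"blue"),1000):
    e=cv2.fitEllipse(c);print(a,u,v,r,e,onz(d,*e[0],.087))
E
```

```text
time_s: 1.6
position: [0.5949, -0.242, 0.3007]
tool_rot: [[1.0, 0.001, -0.001], [0.001, -1.0, 0.0], [-0.001, -0.0, -1.0]]
ft_force: [-0.0, -0.4, -0.8]
grip_width: 0.0469
[[ 9.99998828e-01  1.17190181e-03 -9.85578844e-04]
 [ 1.17223077e-03 -9.99999257e-01  3.33264771e-04]
 [-9.85187559e-04 -3.34419706e-04 -9.99999459e-01]] [-0.04004334 -0.41945773 -0.79287798] 0.04688155410883167
[ 0.59569649 -0.16973302  0.42988464] [[ 9.99997671e-01  1.87216794e-03 -1.07370277e-03]
 [-2.09929806e-03  9.59227236e-01 -2.82628207e-01]
 [ 5.00797472e-04  2.82629803e-01  9.59228932e-01]]
15920.0 280.3955383300781 188.52963256835938 72.60649108886719 ((280.3188171386719, 189.34747314453125), (141.00732421875, 143.77186584472656), 91.5811767578125) [ 0.60002195 -0.24077362  0.087     ]
```

View pics/w1.png

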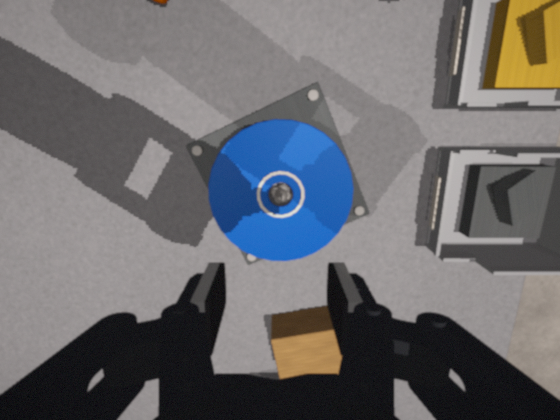

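```bash
python3 -m crank '[0,0,0,0.004,0.001,-0.04,55, 0,0,0,0,0,-0.04,55, 0,0,0,0,0,-0.04,55, 0,0,0,0,0,-0.04,55, 0,0,0,0,0,0,55]'
python3 - <<'E'
from h import *
o=observe();print(o["ft_force"],o["grip_width"],o["position"])
d=get_image("wrist");cv2.imwrite("pics/w2.png",d["frame"][:,:,::-1]); print(d["cx"],d["cy"],d["fov_y"])
print("tcp line",[np.round(proj(d,[*o["position"][:2],z]),1) for z in(.127,.101,.088)])
for a,((u,v),r),c in blobs(mask(d,"blue"),1000):
    e=cv2.fitEllipse(c);print(a,u,v,r,e,onz(d,*e[0],.087))
h=cv2.cvtColor(d["frame"],cv2.COLOR_RGB2HSV);m=cv2.inRange(h,(0,0,150),(180,60,255))
for a,((u,v),r),c in blobs(m,60):
    e=cv2.fitEllipse(c);print("w",a,np.round(e[0],1),np.round(e[1],1),onz(d,*e[0],.088))
E
```

```text
time_s: 2.15
position: [0.5958, -0.2412, 0.1365]
tool_rot: [[1.0, -0.002, -0.009], [-0.002, -1.0, 0.005], [-0.009, -0.005, -1.0]]
ft_force: [-0.2, 0.6, -0.1]
grip_width: 0.0472
[-0.2435166   0.59946158 -0.07567774] 0.047214540168606677 [ 0.59577718 -0.24115052  0.13649537]
275.9657391420128 216.7946543006936 64.45799013326841
tcp line [array([274.4, 282.3]), array([275. , 259.6]), array([275.3, 250.5])]
44106.5 283.15460205078125 245.1587371826172 131.47412109375 ((282.8995056152344, 236.5445556640625), (239.15313720703125, 248.0529327392578), 83.14920806884766) [ 0.60009949 -0.23300587  0.087     ]
w 75759.0 [314.  171.6] [390.7 573.4] [ 0.61656306 -0.19582871  0.088     ]
w 13459.0 [ 57.6 305. ] [159.7 177.8] [ 0.46366953 -0.27694466  0.088     ]
w 4402.0 [107.9 191.4] [64.3 94.8] [ 0.50427746 -0.20673227  0.088     ]
w 1313.0 [274.  362.2] [ 27.6 125.2] [ 0.59482539 -0.31738233  0.088     ]
w 870.5 [143.2 404.2] [28.1 49.9] [ 0.50743218 -0.35136921  0.088     ]
w 795.5 [410.1 404.1] [24.  51.7] [ 0.68476372 -0.34985655  0.088     ]
w 358.0 [281.1 260.6] [69.  79.7] [ 0.59911033 -0.24736356  0.088     ]
w 243.5 [539.  253.3] [  3.6 115.1] [ 0.74614205 -0.24247397  0.088     ]
w 243.5 [336.8  80.7] [16.9 18.5] [ 0.62647801 -0.1505916   0.088     ]
w 178.0 [305.8 228. ] [ 7.3 38.8] [ 0.61289823 -0.22754752  0.088     ]
w 172.0 [146.5 172.1] [14.3 15.6] [ 0.52663462 -0.19613215  0.088     ]
w 123.5 [46.  46.1] [12.2 22.1] [ 0.48417723 -0.13462572  0.088     ]
w 78.5 [455.7 378.4] [ 5.1 21.6] [ 0.7116848  -0.32908802  0.088     ]
w 70.0 [ 96.5 378.1] [ 4.9 21.3] [ 0.47930087 -0.33046708  0.088     ]
w 64.0 [141.2   3.7] [ 8.3 13.1] [ 0.5327834  -0.11664445  0.088     ]
```

View pics/w2.png

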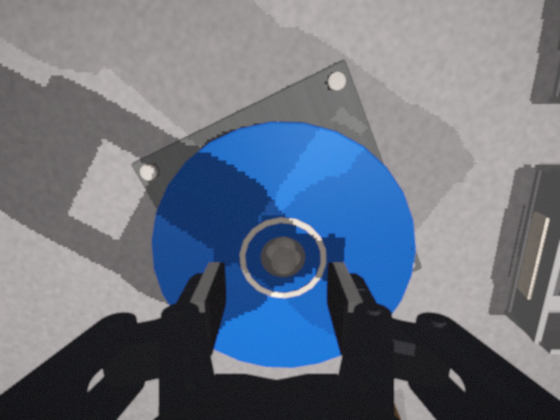

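```bash
python3 -m crank '[0,0,0,0,0,0,55, 0,0,0,0,0,0,55]'
python3 - <<'E'
from h import *
o=observe();print(o["ft_force"],o["position"])
d=get_image("wrist");g=cv2.cvtColor(d["frame"],cv2.COLOR_RGB2HSV)
# grey stud inside ring: low saturation, near ring centre
w=g[190:320,225:340];m=cv2.inRange(w,(0,0,0),(180,90,255))
n,l,s,c=cv2.connectedComponentsWithStats(m)
for i in range(1,n):
    if s[i,4]>50:
        p=c[i]+[225,190];print(s[i],p,onz(d,*p,.088)[:2],onz(d,*p,.101)[:2])
bl=np.zeros(g.shape[:2],np.uint8)
cv2.imwrite("pics/w3.png",cv2.resize(d["frame"][170:330,200:360,::-1],(480,480)))
E
```

```text
time_s: 2.4
position: [0.5993, -0.2422, 0.1441]
tool_rot: [[1.0, -0.0, 0.004], [-0.0, -1.0, -0.002], [0.004, 0.002, -1.0]]
ft_force: [-0.6, -0.0, -0.4]
grip_width: 0.0465
[-0.59233101 -0.01612097 -0.44046222] [ 0.59934182 -0.24219212  0.14409688]
[   8   21   85   79 1452] [275.39049587 249.23278237] [ 0.60004709 -0.24489797] [ 0.60002047 -0.23960849]
[  29   40   43   39 1296] [275.21604938 249.19212963] [ 0.59994294 -0.24487175] [ 0.59992363 -0.23958412]
[103  72  12  58 613] [334.07993475 289.84013051] [ 0.63647174 -0.27202885] [ 0.63388687 -0.26483387]
```

View pics/w3.png

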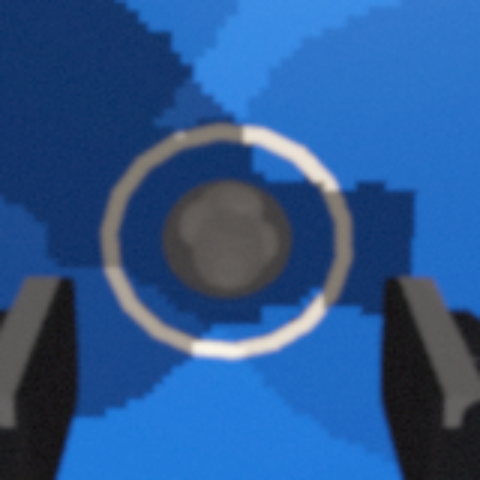

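```bash
python3 -m crank '[0,0,0,0.001,-0.001,-0.01,55, 0,0,0,0,0,-0.01,55, 0,0,0,0,0,-0.01,55, 0,0,0,0,0,-0.004,55, 0,0,0,0,0,-0.003,55, 0,0,0,0,0,0,55, 0,0,0,0,0,0,55]'
```

```text
time_s: 3.15
position: [0.5998, -0.2425, 0.1046]
tool_rot: [[1.0, -0.0, 0.0], [-0.0, -1.0, -0.0], [0.0, 0.0, -1.0]]
ft_force: [0.7, 0.1, 0.7]
grip_width: 0.0469
```

```bash
python3 -m crank '[0,0,0,0,0,-0.003,55, 0,0,0,0,0,-0.003,55, 0,0,0,0,0,-0.003,55, 0,0,0,0,0,-0.002,55, 0,0,0,0,0,0,55]'; python3 -m crank '[0,0,0,0,0,-0.002,55, 0,0,0,0,0,-0.002,55, 0,0,0,0,0,0,55]'
```

```text
time_s: 3.65
position: [0.6002, -0.2432, 0.0947]
tool_rot: [[1.0, -0.0, 0.003], [-0.0, -1.0, -0.002], [0.003, 0.002, -1.0]]
ft_force: [0.2, -0.2, -0.8]
grip_width: 0.047
time_s: 3.95
position: [0.5994, -0.2422, 0.0888]
tool_rot: [[1.0, 0.0, -0.001], [0.0, -1.0, 0.001], [-0.001, -0.001, -1.0]]
ft_force: [-0.5, -0.2, 0.5]
grip_width: 0.0471
```

```bash
for i in 1 2 3; do :; done; python3 -m crank '[0,0,0,0,0,-0.002,55, 0,0,0,0,0,-0.002,55, 0,0,0,0,0,0,55]'; python3 -m crank '[0,0,0,0,0,-0.002,55, 0,0,0,0,0,-0.002,55, 0,0,0,0,0,0,55]'; python3 -m crank '[0,0,0,0,0,-0.002,55, 0,0,0,0,0,-0.002,55, 0,0,0,0,0,0,55]'
```

```text
time_s: 4.25
position: [0.5996, -0.2423, 0.0856]
tool_rot: [[1.0, 0.0, -0.0], [0.0, -1.0, -0.0], [-0.0, 0.0, -1.0]]
ft_force: [-1.5, 0.4, 3.9]
grip_width: 0.047
time_s: 4.55
position: [0.5997, -0.2423, 0.0854]
tool_rot: [[1.0, 0.0, 0.002], [0.0, -1.0, -0.002], [0.002, 0.002, -1.0]]
ft_force: [-9.3, 5.3, 30.3]
grip_width: 0.0471
time_s: 4.85
position: [0.5998, -0.2424, 0.0853]
tool_rot: [[1.0, 0.001, 0.004], [0.001, -1.0, -0.004], [0.004, 0.004, -1.0]]
ft_force: [-19.6, 11.8, 55.2]
grip_width: 0.0472
```

```bash
python3 -m crank '[0,0,0,0,0,0.005,55, 0,0,0,0,0,0.01,55, 0,0,0,0,0,0.02,55, 0,0,0,0,0,0.04,55, 0,0,0,0,0,0.04,55, 0,0,0,0,0,0.04,55, 0,0,0,0,0,0.04,55, 0,0,0,0,0,0.01,55, 0,0,0,0,0,0,55, 0,0,0,0,0,0,55, 0,0,0,0,0,0,55]'
python3 - <<'E'
from h import *
D={n:get_image(n) for n in("wrist","side","top")}
for n,d in D.items():
    for a,((u,v),r),c in blobs(mask(d,"blue"),1000)[:2]:
        e=cv2.fitEllipse(c);print(n,a,np.round(e[0],1),np.round(e[1],1),[np.round(onz(d,*e[0],z)[:2],4) for z in(.073,.087)])
s=D["side"]["frame"][110:210,240:370,::-1]
w=D["wrist"]["frame"][90:290,180:380,::-1]
cv2.imwrite("pics/chk.png",np.hstack([cv2.resize(s,(520,400)),cv2.resize(w,(280,400))[:,:280]]))
E
```

```text
time_s: 5.95
position: [0.5993, -0.2422, 0.2801]
tool_rot: [[1.0, -0.0, -0.003], [-0.0, -1.0, 0.002], [-0.003, -0.002, -1.0]]
ft_force: [0.1, -0.2, -1.4]
grip_width: 0.0466
wrist 16567.0 [276.8 190.7] [143.7 146.8] [array([ 0.6003, -0.2407]), array([ 0.6003, -0.2378])]
side 1315.5 [304.6 155.8] [34.4 48.8] [array([ 0.595 , -0.2354]), array([ 0.5882, -0.2186])]
top 4494.5 [529.2 183.9] [ 69.2 104.6] [array([ 0.6252, -0.7096]), array([ 0.623 , -0.7009])]
```

View pics/chk.png

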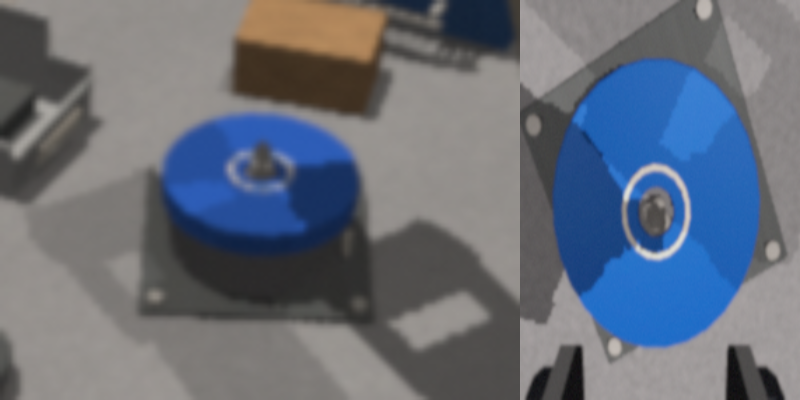

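The lid is home: the side view shows it level, dropped about 4 px, with the stud standing through the ring. The wrist view shows it centred. Next is the cap.

```bash
python3 -m crank '[0,0,0,-0.002,0.0385,0,55, 0,0,0,-0.002,0.0385,0,55, 0,0,0,-0.002,0.0385,0,55, 0,0,0,-0.002,0.0385,0,55, 0,0,0,-0.002,0.0385,0,55, 0,0,0,0,0.0385,0,55, 0,0,0,0,0.0385,0,55, 0,0,0,0,0.0385,0,55, 0,0,0,0,0.0385,0,55, 0,0,0,0,0.0385,0,55, 0,0,0,0,0.0385,0,55, 0,0,0,0,0,0,55, 0,0,0,0,0,0,55, 0,0,0,0,0,0,55]'
python3 - <<'E'
from h import *
o=observe();print(o["position"])
for n in("wrist","side","top"):
    d=get_image(n)
    for a,((u,v),r),c in blobs(mask(d,"red"),15)[:4]:
        x,y,w,hh=cv2.boundingRect(c)
        print(n,a,np.round((u,v,r),1),(x,y,w,hh),[np.round(onz(d,u,v,z)[:2],4) for z in(.038,.06)])
    if n=="wrist":cv2.imwrite("pics/w5.png",d["frame"][:,:,::-1])
E
```

```text
time_s: 7.5
position: [0.5898, 0.1802, 0.2821]
tool_rot: [[1.0, -0.001, -0.001], [-0.001, -1.0, -0.0], [-0.0, 0.0, -1.0]]
ft_force: [0.3, 0.3, -0.5]
grip_width: 0.047
[0.58975795 0.18022982 0.282061  ]
wrist 869.0 [278.1 179.8  17.7] (262, 163, 33, 35) [array([0.5928, 0.186 ]), array([0.5927, 0.1899])]
side 209.0 [235.5 261.   10.3] (229, 251, 14, 21) [array([0.589 , 0.1874]), array([0.579 , 0.2017])]
```

View pics/w5.png

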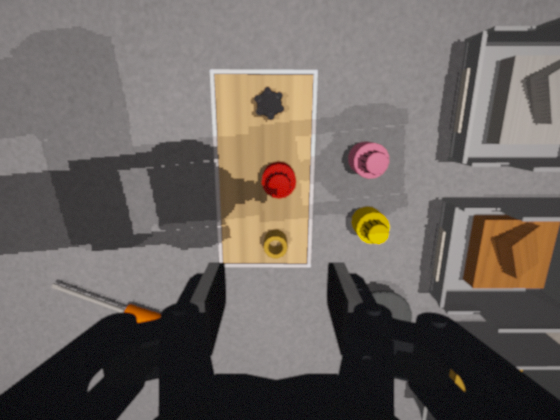

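```bash
python3 -m crank '[0,0,0,0.003,0.004,-0.04,55, 0,0,0,0,0,-0.04,55, 0,0,0,0,0,-0.04,55, 0,0,0,0,0,-0.03,55, 0,0,0,0,0,0,55, 0,0,0,0,0,0,55, 0,0,0,0,0,0,55, 0,0,0,0,0,0,55]'
python3 - <<'E'
from h import *
o=observe();print(o["position"])
for n in("wrist",):
    d=get_image(n)
    m=mask(d,"red");print(cv2.boundingRect(m))
    for a,((u,v),r),c in blobs(m,15)[:4]:
        print(n,a,np.round((u,v,r),1),[np.round(onz(d,u,v,z)[:2],4) for z in(.038,.06)])
    print([np.round(proj(d,[*o["position"][:2],z]),1) for z in(.13,.06,.038)])
    cv2.imwrite("pics/w6.png",d["frame"][120:420,100:460,::-1])
E
```

```text
time_s: 8.45
position: [0.5934, 0.1851, 0.1343]
tool_rot: [[1.0, -0.0, 0.003], [-0.0, -1.0, 0.0], [0.003, -0.0, -1.0]]
ft_force: [-0.7, 0.6, 0.1]
grip_width: 0.0467
[0.59341638 0.1851167  0.13425627]
(248, 192, 53, 60)
wrist 2406.5 [273.8 221.5  29.9] [array([0.593 , 0.1875]), array([0.5931, 0.1943])]
[array([274.1, 287.7]), array([274.3, 235. ]), array([274.4, 224.7])]
```

View pics/w6.png

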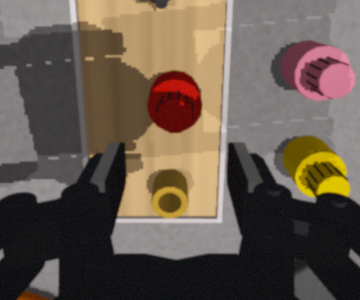

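The crop shows the cap directly under the jaws, with its shoulder near full-frame (274,222) and the bushing clear of the fingers. I'll descend and grip.

```bash
python3 -m crank '[0,0,0,0,0,-0.02,45, 0,0,0,0,0,-0.02,45, 0,0,0,0,0,-0.02,45, 0,0,0,0,0,-0.012,45, 0,0,0,0,0,-0.004,45, 0,0,0,0,0,0,45, 0,0,0,0,0,0,45, 0,0,0,0,0,0,45]'
```

```text
time_s: 9.3
position: [0.5931, 0.1852, 0.0573]
tool_rot: [[1.0, 0.0, 0.002], [0.0, -1.0, 0.0], [0.002, -0.0, -1.0]]
ft_force: [0.2, 1.1, 0.2]
grip_width: 0.0379
```

```bash
python3 -m crank '[0,0,0,0,0,-0.003,45, 0,0,0,0,0,-0.001,45, 0,0,0,0,0,0,45, 0,0,0,0,0,0,45]'; python3 -m crank '[0,0,0,0,0,0,20, 0,0,0,0,0,0,20, 0,0,0,0,0,0,10, 0,0,0,0,0,0,10, 0,0,0,0,0,0,10]' 60
```

```text
time_s: 9.7
position: [0.5927, 0.1851, 0.0523]
tool_rot: [[1.0, -0.0, -0.0], [-0.0, -1.0, -0.0], [-0.0, 0.0, -1.0]]
ft_force: [0.4, -0.2, -1.0]
grip_width: 0.0387
time_s: 10.2
position: [0.5928, 0.1852, 0.0526]
tool_rot: [[1.0, 0.0, 0.001], [0.0, -1.0, 0.0], [0.001, -0.0, -1.0]]
ft_force: [-0.9, 0.2, 3.7]
grip_width: 0.0216
```

```bash
python3 - <<'E'
from h import *
d=get_image("wrist");print(cv2.boundingRect(mask(d,"red")))
cv2.imwrite("pics/w7.png",d["frame"][180:420,140:420,::-1])
E
```

```text
(239, 222, 74, 105)
```

View pics/w7.png

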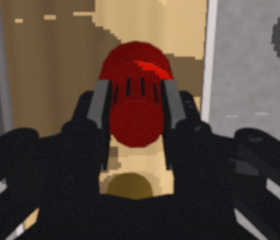

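The cap is gripped between the jaws, with the knob centred near full-frame (276,305). I'll lift it and carry it to y ≈ -0.30, so the wrist camera looks at the stud unobstructed.

```bash
python3 -m crank '[0,0,0,0,0,0.02,10, 0,0,0,0,0,0.04,10, 0,0,0,0,0,0.04,10, 0,0,0,0,0,0.04,10, 0,0,0,0.001,-0.035,0,10, 0,0,0,0.001,-0.035,0,10, 0,0,0,0.001,-0.035,0,10, 0,0,0,0.001,-0.035,0,10, 0,0,0,0.001,-0.035,0,10, 0,0,0,0.001,-0.035,0,10, 0,0,0,0.001,-0.035,0,10, 0,0,0,0,-0.035,0,10, 0,0,0,0,-0.035,0,10, 0,0,0,0,-0.035,0,10, 0,0,0,0,-0.035,0,10, 0,0,0,0,-0.035,0,10, 0,0,0,0,-0.035,0,10, 0,0,0,0,-0.035,0,10, 0,0,0,0,0,0,10, 0,0,0,0,0,0,10]'
python3 -m crank '[0,0,0,0,0,0,10, 0,0,0,0,0,0,10, 0,0,0,0,0,0,10]'
python3 - <<'E'
from h import *
o=observe();p=o["position"];print(p)
d=get_image("wrist");m=mask(d,"red");print(cv2.boundingRect(m))
print("tcp proj knobtop",proj(d,[p[0],p[1],p[2]+.008]),"shoulder",proj(d,[p[0],p[1],p[2]-.014]))
h=cv2.cvtColor(d["frame"],cv2.COLOR_RGB2HSV)
b=blobs(mask(d,"blue"),1000)[0][2];hull=cv2.convexHull(b);roi=np.zeros_like(m);cv2.fillPoly(roi,[hull],255);roi=cv2.erode(roi,np.ones((9,9)))
w=cv2.inRange(h,(0,0,0),(180,110,255))&roi
n,l,s,c=cv2.connectedComponentsWithStats(w)
for i in range(1,n):
    if s[i,4]>40: print(s[i],c[i],[np.round(onz(d,*c[i],z)[:2],4) for z in(.074,.101)])
print([ (z,np.round(proj(d,[.6,-.245,z]),1)) for z in(.074,.101)])
cv2.imwrite("pics/w8.png",cv2.resize(d["frame"][40:340,120:440,::-1],(640,600)))
E
```

```text
time_s: 12.25
position: [0.5993, -0.3052, 0.1914]
tool_rot: [[1.0, -0.001, -0.001], [-0.001, -1.0, 0.001], [-0.001, -0.001, -1.0]]
ft_force: [-0.0, 0.5, -0.7]
grip_width: 0.0221
time_s: 12.55
position: [0.5999, -0.3039, 0.1925]
tool_rot: [[1.0, 0.001, 0.0], [0.001, -1.0, -0.0], [0.0, 0.0, -1.0]]
ft_force: [-0.0, 0.7, -0.7]
grip_width: 0.0221
[ 0.59987368 -0.30392166  0.19253318]
(240, 221, 72, 107)
tcp proj knobtop (np.float64(273.9623717875317), np.float64(302.2409156047531)) shoulder (np.float64(274.230597119663), np.float64(277.66503181130815))
[ 240  102   71   73 1255] [275.50517928 137.30358566] [array([ 0.6003, -0.2447]), array([ 0.6003, -0.2433])]
[ 259  121   35   36 1024] [275.63085938 138.484375  ] [array([ 0.6003, -0.2455]), array([ 0.6004, -0.244 ])]
[(0.074, array([275.2, 137.8])), (0.101, array([275.1, 140.1]))]
```

View pics/w8.png

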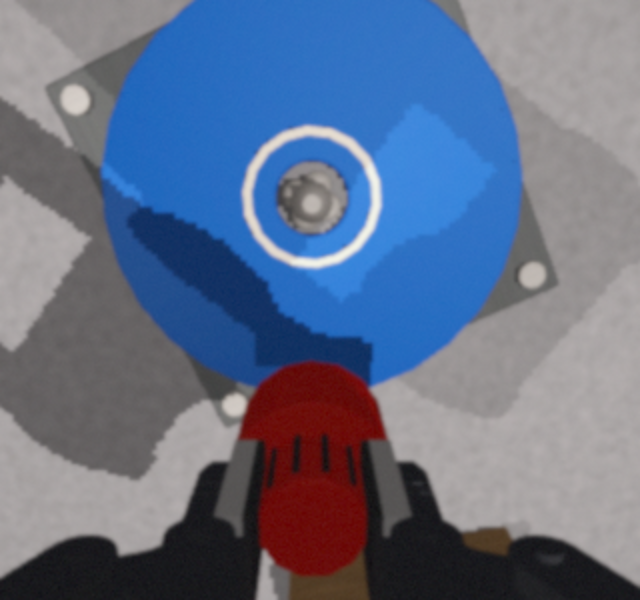

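The wrist view is clear. The ring is at full-frame (276,137), the stud tip at about (276,141), and the held knob top at about (276.5,302). That puts the tub axis near (0.599, -0.2455), so I'll move over it and compare the cap and stud in the side view.

```bash
python3 -m crank '[0,0,0,-0.0005,0.03,0,10, 0,0,0,0,0.0285,0,10, 0,0,0,0,0,-0.01,10, 0,0,0,0,0,-0.01,10, 0,0,0,0,0,-0.01,10, 0,0,0,0,0,0,10, 0,0,0,0,0,0,10, 0,0,0,0,0,0,10, 0,0,0,0,0,0,10]'
python3 - <<'E'
from h import *
o=observe();p=o["position"];print(p)
A=get_image("side");B=get_image("top")
cv2.imwrite("pics/s9.png",np.hstack([cv2.resize(A["frame"][90:190,260:350,::-1],(450,500),interpolation=2),cv2.resize(B["frame"][160:230,330:400,::-1],(350,500),interpolation=2)]))
for z in(-.0485,-.0145):print(np.round(proj(A,[p[0],p[1],p[2]+z]),1))
print(np.round(proj(A,[.5993,-.2455,.101]),1),np.round(proj(A,[.5993,-.2455,.074]),1))
E
```

```text
time_s: 13.5
position: [0.5993, -0.2467, 0.1627]
tool_rot: [[1.0, -0.0, 0.001], [-0.0, -1.0, -0.0], [0.001, 0.0, -1.0]]
ft_force: [0.2, -0.9, -0.7]
grip_width: 0.0221
[ 0.59929917 -0.24671661  0.16274302]
[305.6 142.4]
[306.2 133.1]
[305.1 146.2] [304.7 153.3]
```

View pics/s9.png

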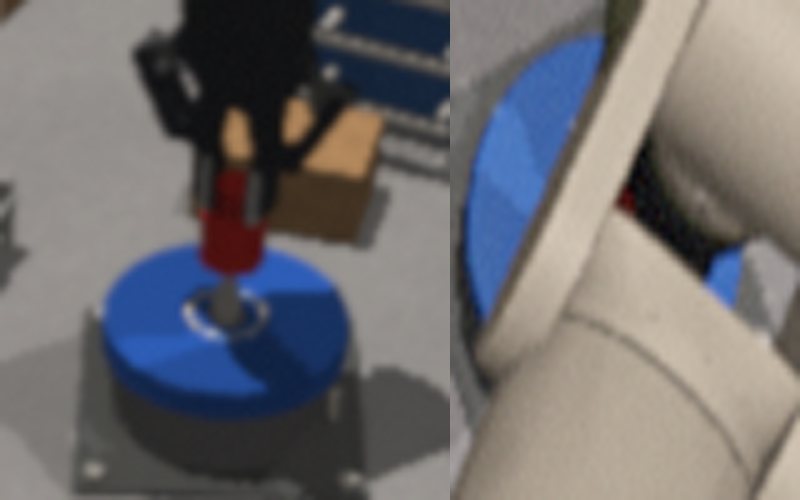

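In the side view the cap axis (crop x 233) and stud (x 228) agree to about 1 crop px, after allowing for the perspective lean. Now I'll descend.

```bash
python3 -m crank '[0,0,0,0,0.0008,-0.006,10, 0,0,0,0,0,-0.006,10, 0,0,0,0,0,-0.005,10, 0,0,0,0,0,-0.004,10, 0,0,0,0,0,0,10, 0,0,0,0,0,0,10]'; python3 -m crank '[0,0,0,0,0,-0.002,10, 0,0,0,0,0,-0.002,10, 0,0,0,0,0,0,10, 0,0,0,0,0,0,10]'
```

```text
time_s: 14.2
position: [0.5992, -0.2456, 0.1413]
tool_rot: [[1.0, -0.0, -0.0], [-0.0, -1.0, 0.0], [-0.0, -0.0, -1.0]]
ft_force: [-0.1, -0.3, -0.6]
grip_width: 0.0218
time_s: 14.6
position: [0.5992, -0.2456, 0.1373]
tool_rot: [[1.0, -0.0, -0.0], [-0.0, -1.0, 0.0], [-0.0, -0.0, -1.0]]
ft_force: [-0.5, 0.3, -0.4]
grip_width: 0.022
```

```bash
for i in 1; do :; done; python3 -m crank '[0,0,0,0,0,-0.0015,10, 0,0,0,0,0,-0.0015,10, 0,0,0,0,0,0,10]' 80; python3 -m crank '[0,0,0,0,0,-0.001,10, 0,0,0,0,0,-0.001,10, 0,0,0,0,0,0,10]';  python3 -m crank '[0,0,0,0,0,-0.001,10, 0,0,0,0,0,-0.001,10, 0,0,0,0,0,0,10]'
```

```text
time_s: 14.9
position: [0.5993, -0.2455, 0.1345]
tool_rot: [[1.0, 0.0, 0.001], [0.0, -1.0, 0.0], [0.001, -0.0, -1.0]]
ft_force: [-0.2, 1.0, 1.2]
grip_width: 0.0215
time_s: 15.2
position: [0.5996, -0.2457, 0.1336]
tool_rot: [[1.0, 0.0, 0.002], [0.0, -1.0, -0.001], [0.002, 0.001, -1.0]]
ft_force: [0.5, 1.1, 7.2]
grip_width: 0.0215
time_s: 15.5
position: [0.5996, -0.2456, 0.1316]
tool_rot: [[1.0, 0.0, 0.002], [0.0, -1.0, -0.001], [0.002, 0.001, -1.0]]
ft_force: [-0.6, 1.9, 7.1]
grip_width: 0.0218
```

Contact with the stud balls came at about 0.134, as predicted. I'll keep pressing through the click.

```bash
python3 -m crank '[0,0,0,0,0,-0.001,10, 0,0,0,0,0,-0.001,10, 0,0,0,0,0,0,10]'; python3 -m crank '[0,0,0,0,0,-0.001,10, 0,0,0,0,0,-0.001,10, 0,0,0,0,0,0,10]';  python3 -m crank '[0,0,0,0,0,-0.001,10, 0,0,0,0,0,-0.001,10, 0,0,0,0,0,0,10]';  python3 -m crank '[0,0,0,0,0,-0.001,10, 0,0,0,0,0,-0.001,10, 0,0,0,0,0,0,10]'
```

```text
time_s: 15.8
position: [0.5993, -0.2454, 0.1282]
tool_rot: [[1.0, 0.0, 0.0], [0.0, -1.0, 0.0], [0.0, -0.0, -1.0]]
ft_force: [1.8, 2.3, 1.6]
grip_width: 0.0214
time_s: 16.1
position: [0.5989, -0.2453, 0.125]
tool_rot: [[1.0, 0.0, -0.002], [0.0, -1.0, 0.001], [-0.002, -0.001, -1.0]]
ft_force: [3.2, 0.9, -7.4]
grip_width: 0.0211
time_s: 16.4
position: [0.599, -0.2455, 0.124]
tool_rot: [[1.0, -0.0, -0.001], [-0.0, -1.0, 0.0], [-0.001, -0.0, -1.0]]
ft_force: [1.3, 0.5, -5.4]
grip_width: 0.0213
time_s: 16.7
position: [0.5993, -0.2457, 0.1228]
tool_rot: [[1.0, 0.0, 0.001], [0.0, -1.0, -0.001], [0.001, 0.001, -1.0]]
ft_force: [0.6, 1.3, 0.6]
grip_width: 0.0212
```

The force turned negative, which is the click. I'll push on to the lid.

```bash
python3 -m crank '[0,0,0,0,0,-0.001,10, 0,0,0,0,0,0,10, 0,0,0,0,0,0,10]';  python3 -m crank '[0,0,0,0,0,-0.001,10, 0,0,0,0,0,0,10, 0,0,0,0,0,0,10]'
```

```text
time_s: 17.0
position: [0.5993, -0.2457, 0.1227]
tool_rot: [[1.0, 0.0, 0.001], [0.0, -1.0, -0.001], [0.001, 0.001, -1.0]]
ft_force: [-1.8, 3.0, 7.6]
grip_width: 0.0212
time_s: 17.3
position: [0.5993, -0.2456, 0.1227]
tool_rot: [[1.0, 0.0, 0.002], [0.0, -1.0, -0.001], [0.002, 0.001, -1.0]]
ft_force: [-3.2, 4.5, 13.7]
grip_width: 0.0215
```

```bash
python3 -m crank '[0,0,0,0,0,-0.0005,10, 0,0,0,0,0,0,10, 0,0,0,0,0,0,10, 0,0,0,0,0,0,10, 0,0,0,0,0,0,10, 0,0,0,0,0,0,10, 0,0,0,0,0,0,10]'
python3 - <<'E'
from h import *
A=get_image("side");W=get_image("wrist");print(observe()["ft_force"])
cv2.imwrite("pics/s10.png",np.hstack([cv2.resize(A["frame"][90:190,260:350,::-1],(450,500)),cv2.resize(W["frame"][140:340,210:350,::-1],(350,500))]))
E
```

```text
time_s: 18.0
position: [0.5994, -0.2456, 0.1226]
tool_rot: [[1.0, 0.0, 0.002], [0.0, -1.0, -0.002], [0.002, 0.002, -1.0]]
ft_force: [-5.1, 5.0, 16.6]
grip_width: 0.0215
[-4.90798451  4.86179124 15.8688986 ]
```

View pics/s10.png

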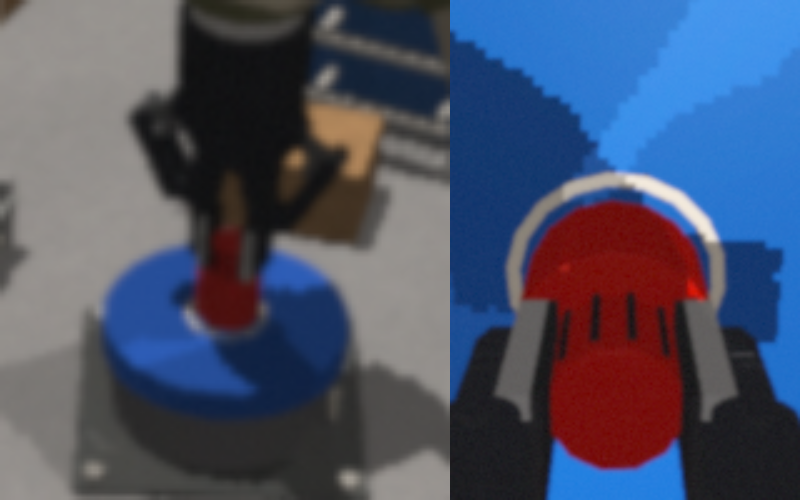

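The cap stands upright inside the white ring with its foot on the level lid, and the push is steady at about 16 N. I'm handing in.

```bash
python3 -c "
from rig import *
print(close_job()); print(observe()['ft_force'],observe()['time_s'])"
```

```text
the job is handed in; nothing more can be done
None
the job is handed in; nothing more can be done
```

The lid is pressed home and the red cap is clicked onto the stud. I handed the job in at about 18 s with the gripper still holding the cap and pushing down. No verdict is reported.

- **Lid:** I pressed with the fingers astride the stud. The push-through force fell between readings, but the lid then stopped hard. The side view showed it level and about 4 px lower, which fits the 14 mm drop. I overpressed to about 55 N before backing off, above the 5–12 N needed but below the 120 N wrist limit.
- **Cap:** It met the stud balls at the expected height. The force rose to about 7 N in the readings, dropped to about -7 N at the click, then rose again on the lid. The tool stopped at 0.1226 m, against 0.1225 m predicted for a seated cap.
- **Last check:** The vertical push was steady at about 16 N, with a sideways force of about 7 N. The pictures show the cap upright, centred in the white ring, with its foot on the level lid.
- **Disagreements:** The wrist camera put the lid's x at 0.600 m, and the top and side cameras at 0.595 m. I used 0.599 m, which went on with little sideways force. Early y estimates for the lid also differed by about 4 mm. I settled that with an unobstructed wrist view of the ring and stud.
- **Not checked:** I did not measure whether the other parts had moved. I saw no sign of contact with them.

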